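Set a box section against the fence and the stop

ROBOT

A 6-joint arm with a two-finger parallel gripper is mounted at the origin on a cart in front of the work surface, level with it; the furniture and walls round the work are solid. World frame = base frame: x ahead of the robot, y to its left, z up, the work surface at z = 0. Lengths are in m, angles in rad, forces in N, time in s.
With the tool pointing down it reaches from about 0.3 to 0.875 m from the base axis. Payload 6.4 kg.
Tool frame: the origin (TCP) lies at the very end of the fingers, on their centre line; the grasp point (between the pads) lies 19 mm behind it; z points along the fingers, y is the line along which they close (so a half turn about z gives the same grasp; the last joint's range is limited). The gripper opens to 85 mm and grips with 20 to 120 N. Pads are 22 mm wide; open, the fingers measure 114 mm over their backs; the gripper's body (76 mm by 85 mm) begins 54 mm behind the grasp point. The pads swing forward as they close: fully open they stand 13 mm farther back than shut.
Start: joints at [0.963, 0.181, 1.607, -0, 1.354, -0.206], TCP at [0.225, 0.529, 0.231] pointing down, gripper open.
Joint ranges: [-2.99, 2.99], [-0.89, 2.07], [0.3, 2.58], [-1.14, 4.28], [0, 2.63], [-3.12, 3.12]. Speed limits (rad/s): [2.57, 2.57, 3.01, 3.14, 3.14, 3.14].

INTERFACE

Orientations are given as a unit quaternion [w, x, y, z].
In Python, from bench import ctrl gives the robot as it stands.
- The arm moves only by the tool jog_arm, never from a script. Its argument "series" is a list that holds one entry, the list of rows, each a list of 7 numbers: the shift along the tool's x, y, z in mm, then the turn, a rotation vector about the tool's x, y, z in rad, then the finger opening in mm, from 0 to 85.4. In form: [[[tx, ty, tz, rx, ry, rz, gripper], ...]]. A call has exactly 10 rows; each row shifts and turns the commanded pose from where the row before left it, along the tool's axes as they then stand; what a row does not reach is not made up. A row lasts 1/10 s, in which the tool goes at most 50 mm and 8.59 degrees, less where a joint would pass 70% of its speed; a pose out of reach is approached as far as the arm can. A call with a gripper value outside its range is refused whole. The fingers move at their own pace and stop on an object; the grip force is fixed at half the most. Time passes only in rows, so rows that do not move let the fingers close, or fill a call up. It gives the time, the measured TCP pose, the force, the opening and the grip force at its end, in the units of the state.
- ctrl.get_obs(): the state, without advancing time (a new reading comes with each control period).
- ctrl.camera(name): name is "scene" or "top" or "wrist"; returns a dict with "frame" (384x512x3 uint8, blue, green, red), "z_map" (384x512 float32, m along the optical axis (not along the pixel's ray), 0 where there is no reading), "fx", "fy", "cx", "cy" (pixels), "xyz" and "rotation" of the camera in the world. Camera axes: x right, y down, z forward; pixel columns grow to the right and rows downward; lengths in m; the calibration is good to about 2 mm. A picture is of the moment at which its call begins.
- ctrl.hand_in(): hands the job in; it is judged then, once.
The state is a dict: "time_s": time; "q": joint angles; "dq": joint speeds; "joint_efforts": joint torques, N m; "eef_pos": TCP position; "eef_rot": TCP orientation; "wrist_force": force on the tool from outside, world axes, zero at the start; "torque": the same for the moment, N m; "opening": opening from 0.0 (shut) to 1.0 (fully open); "grasp_force": force on a finger pad.
Only numpy, scipy, OpenCV 4.12 (cv2) and the standard library are available. Lean on these libraries where they do the work, as an engineer would, in place of code of your own. Each camera call takes 0.05 s, during which the arm holds its last target. There are 200 camera calls.

TASK

Push the steel box section at two points along its length until it lies parallel against both black rubber pads of the fence, then slide it to the left along the pads until its end meets the red stop. Then press it firmly at its middle towards the fence, with about 15 N for half a second, so that both pads bear the press together, and let go, leaving it flat on the board, against the pads and the stop. Never load a pad or the stop with more than 25 N, and leave the other things where they are.

Things in the scene. Friction and masses are not known exactly. Their poses are not given: they have to be found in the camera images.
- jig: fixed jig: plywood board 180 (x) x 380 (y) x 12 mm, aluminium fence 24 x 360 mm along its far edge, top 48 mm above the worktop. Origin at the centre of the board's underside, on the worktop; +x points to the fence (away from the robot), +y left along the fence. Fence front face at x = +62 mm, front faces of its two rubber pads at x = +57 mm
- pad_left: left black rubber pad on the fence (fixed, hard: it gives less than 1 mm), 30 mm along y, 2 to 28 mm above the board, 5 mm proud of the fence. Origin on the fence's front face at board-top level, at jig y = +100 mm; axes as the jig's
- pad_right: right black rubber pad, the same, at jig y = -100 mm
- stop: red stop block fixed at the fence's left end: 22 mm along y, reaching 60 mm from the fence towards the robot, 40 mm high above the board; black thumb knob over the fence, top 60 mm above the board. Axes as the jig's. Origin on the fence's front face at board-top level, in the plane of the stop's right-hand face, which the bar's end meets; the block lies on the +y side of it. Rigid
- bar: loose grey steel box section 30 (x) x 260 (y) x 30 mm, 0.3 to 0.6 kg, on the board before the fence, skew up to 0.2 rad, 15 to 70 mm short of the stop. Origin at the centre of its underside; y along its length, +y to its left end, +x to the fence. Smooth: slides with 1 to 2 N of friction. Home, its origin is at jig x = +42 mm and 130 mm right of the stop's face
- bar_back_left (a point): point on the bar, left end of its fence-side face, at half height (bar x = +15, y = +130, z = +15 mm)
- bar_back_right (a point): point on the bar, right end of its fence-side face, at half height (bar x = +15, y = -130, z = +15 mm)
- tape_measure: yellow tape measure, 77 x 99 x 68 mm, loose bystander to the left, beside the saw; origin under its centre
- carpenter_pencil: red flat carpenter's pencil, 12 x 172 x 9 mm, loose bystander to the left of the jig; origin under its centre
- battery_pack: black battery pack, 75 x 113 x 61 mm, loose bystander behind the jig; origin under its centre
- adjustable_wrench: adjustable wrench, 45 x 180 x 13 mm, loose bystander far to the left; origin under its centre

How it is judged:
On the way, in this order (a step that is already met when the one before it is completed fails the run):
1. the bar lies parallel against both pads (both ends within 2 mm), still clear of the stop (x of each of bar_back_left, bar_back_right in the frame of jig above 0.055 m and angle between bar's own z axis and vertical below 0.05 rad and z of bar in the frame of jig below 0.016 m), for 0.2 s.
2. then its left end has been slid to the stop (within 3 mm) (y of bar_back_left in the frame of stop above -0.003 m and angle between bar's own z axis and vertical below 0.05 rad and z of bar in the frame of jig below 0.016 m), for 0.2 s.
3. then it is pressed against both pads at once, each bearing more than 3 N, for 0.2 s (contact force between bar and pad_left above 3 N and contact force between bar and pad_right above 3 N and y of bar_back_left in the frame of stop above -0.003 m and x of each of bar_back_left, bar_back_right in the frame of jig above 0.055 m), for 0.2 s.
At the end, for the whole second after the job is handed in: The bar lies flat on the board, at rest and released, both ends of its back within 2 mm of the plane of the pads' faces, and its left end within 3 mm of the stop (all of step 2 and x of each of bar_back_left, bar_back_right in the frame of jig above 0.055 m and linear speed of bar below 0.01 m/s and contact force between the fingers and bar below 0.1 N); the robot touches nothing.
It fails at once if the left pad is loaded with more than 25 N (contact force between anything else and pad_left above 25 N).
It fails at once if the right pad is loaded with more than 25 N (contact force between anything else and pad_right above 25 N).
It fails at once if the stop is loaded with more than 25 N (contact force between anything else and stop above 25 N).
It fails at once if the tape measure, the pencil, the battery pack or the wrench is moved more than 20 mm (distance of any of tape_measure, carpenter_pencil, battery_pack, adjustable_wrench from where it was at the start of the episode above 0.02 m).
It also fails if it takes over 67 s, if anything falls off the work surface, if the arm or the gripper's body presses on something with over 40 N, if the wrist force passes 120 N, or if a joint passes its speed limit or range.

## Working session

There is one attempt and no reset: what is moved stays moved. The work goes in short steps, Python scripts to look and compute and a tool call to move; the robot and the scene stay as the last step left them, time stands still between calls to the robot, and variables do not carry over. Pictures are saved under pics/ and viewed, at most 13 in all, crops included, and the job is handed in when it is done.

Besides the shell and the picture viewer there is one more tool, called after "Emit:" by a JSON object that holds its "method" and its "body". jog_arm: Moves the arm, as the interface text tells. Its arguments: {"type":"object","properties":{"series":{"type":"array"}},"required":["series"]}

```bash
mkdir -p pics
cat > h.py <<'E'
from bench import ctrl
import numpy as np, cv2
def snap(n,f):
    c=ctrl.camera(n); cv2.imwrite(f'pics/{f}.png',c['frame']); np.savez(f'pics/{f}.npz',**c); return c
def pt(c,u,v,z=None):
    R=np.array(c['rotation']);
    if R.size==4:
        from scipy.spatial.transform import Rotation as Ro
        R=Ro.from_quat(np.roll(R,-1)).as_matrix()
    d=R@np.array([(u-c['cx'])/c['fx'],(v-c['cy'])/c['fy'],1]); o=np.array(c['xyz'])
    s=c['z_map'][int(round(v)),int(round(u))] if z is None else (z-o[2])/d[2]
    return o+s*d
E
python3 - <<'E'
from h import *
c=snap('top','t0'); print(c['xyz'],c['rotation'],c['fx'])
snap('scene','s0')
print(ctrl.get_obs())
E
```

```text
[0.51087995 0.00778374 1.41255107] [ 0.02488805 -0.7008507   0.71273627 -0.01399619] 481.5379861031007
{'time_s': 0.1, 'q': array([ 9.62721726e-01,  1.81465496e-01,  1.60790051e+00, -5.00978197e-06,
        1.35382330e+00, -2.06338745e-01]), 'dq': array([-5.56527183e-05, -1.74315296e-03, -2.07511786e-03, -1.71719399e-03,
        1.09713769e-04,  7.57096722e-04]), 'joint_efforts': array([ 5.96501686e-04, -4.45872509e+01, -3.52244568e+01, -2.64340233e-04,
        4.16703610e-03, -1.09945418e-05]), 'eef_pos': array([0.22454858, 0.52879886, 0.23047858]), 'eef_rot': array([-3.13926620e-04,  1.99519289e-01,  9.79893574e-01, -7.34012758e-04]), 'wrist_force': array([ 0.01231326, -0.53464036, -0.52819331]), 'torque': array([0.03747695, 0.01129321, 0.03848618]), 'grasp_force': 0.0, 'opening': 0.9981881225081226}
```

View pics/t0.png

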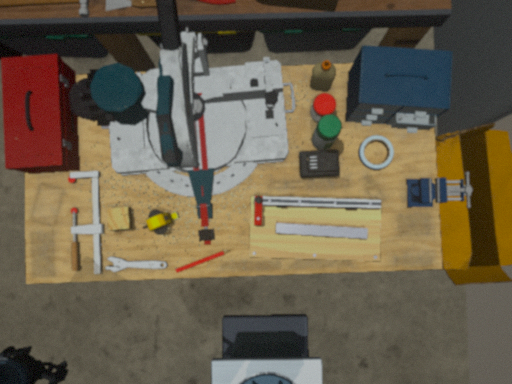

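View pics/s0.png

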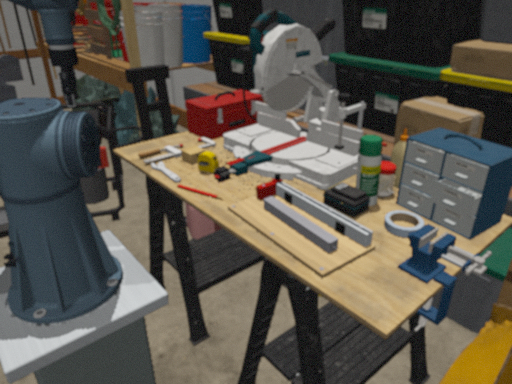

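The top view shows the jig at cols 250–382, rows 195–260, with the red stop at (259,210) and the bar from (276,229) to (368,233). The scene view shows the same layout, with the bar lying loose before the fence. I'll enlarge the jig.

Run:
```python
from h import *
c=dict(np.load('pics/t0.npz'))
for u,v in [(265,360),(30,365),(300,210),(320,232),(300,250),(220,265),(259,210),(240,262)]: print(u,v,pt(c,u,v).round(4))
im=c['frame'][185:270,240:392]; cv2.imwrite('pics/c0.png',cv2.resize(im,None,fx=5,fy=5,interpolation=cv2.INTER_CUBIC))
```

```text
265 360 [ 0.1466  0.0031 -0.0022]
30 365 [0.2447 0.4965 0.3952]
300 210 [ 0.5784 -0.1063  0.0109]
320 232 [ 0.5135 -0.1591  0.0414]
300 250 [ 0.4625 -0.1036  0.0123]
220 265 [ 0.4219  0.13   -0.0031]
259 210 [0.5785 0.0129 0.0503]
240 262 [0.4301 0.071  0.0037]
```

View pics/c0.png

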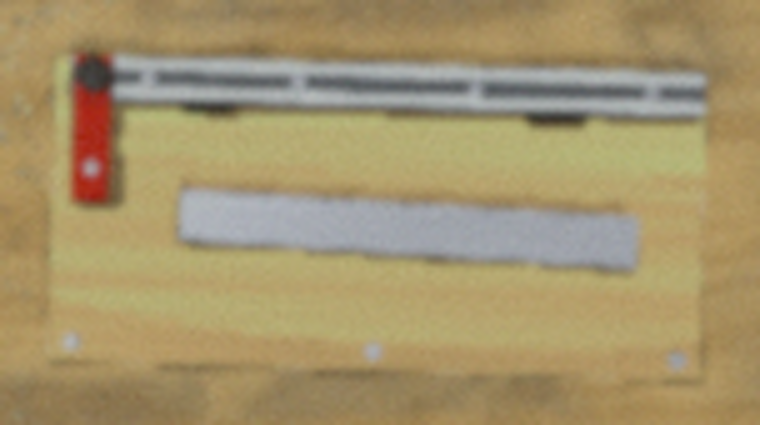

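Enlarged: fence front edge runs (113,103)–(705,117), the stop's right edge is at x≈111, and the bar top corners are (180,188), (637,215), (635,270) and (180,243) in crop pixels.

Run:
```python
from h import *
c=dict(np.load('pics/t0.npz'))
def f(x,y,z): return pt(c,(x+.5)/5-.5+240,(y+.5)/5-.5+185,z)
for n,x,y,z in [('fenceL',113,103,.048),('fenceR',705,117,.048),('TL',55,55,.012),('BL',50,360,.012),('BR',702,382,.012),('stop_top',112,103,.052),('stopbot',109,203,.052),('b1',180,188,.042),('b2',637,215,.042),('b3',635,270,.042),('b4',180,243,.042)]:
    print(n,f(x,y,z).round(4))
o=ctrl.get_obs(); print(o['time_s'],o['q'],o['wrist_force'])
from scipy.spatial.transform import Rotation as Ro
q=np.roll(o['eef_rot'],-1); print(Ro.from_quat(q).as_matrix().round(4))
```

```text
fenceL [0.5921 0.0036 0.048 ]
fenceR [ 0.5784 -0.3308  0.048 ]
TL [0.6229 0.0368 0.012 ]
BL [0.4457 0.0426 0.012 ]
BR [ 0.4272 -0.3333  0.012 ]
stop_top [0.5919 0.0042 0.052 ]
stopbot [0.5353 0.0068 0.052 ]
b1 [ 0.5434 -0.0337  0.042 ]
b2 [ 0.5237 -0.2922  0.042 ]
b3 [ 0.4927 -0.2902  0.042 ]
b4 [ 0.5121 -0.0331  0.042 ]
0.1 [ 9.62721726e-01  1.81465496e-01  1.60790051e+00 -5.00978197e-06
  1.35382330e+00 -2.06338745e-01] [ 0.01231326 -0.53464036 -0.52819331]
[[-9.204e-01  3.910e-01 -9.000e-04]
 [ 3.910e-01  9.204e-01 -1.300e-03]
 [ 3.000e-04 -1.600e-03 -1.000e+00]]
```

Emit:
{"method": "jog_arm", "body": {"series": [[[-31, -33.5, 0, 0, 0, 0, 85], [-31, -33.5, 0, 0, 0, 0, 85], [-31, -33.5, 0, 0, 0, 0, 85], [-31, -33.5, 0, 0, 0, 0, 85], [-31, -33.5, 0, 0, 0, 0, 85], [-31, -33.5, 0, 0, 0, 0, 85], [-31, -33.5, 0, 0, 0, 0, 85], [-31, -33.5, 0, 0, 0, 0, 85], [-31, -33.5, 0, 0, 0, 0, 85], [-31, -33.5, 0, 0, 0, 0, 85]]]}}

```text
time_s: 1.1
eef_pos: [0.3792, 0.0979, 0.2313]
eef_rot: [0.0, 0.2, 0.98, 0.0]
wrist_force: [0.8, -0.5, -0.2]
opening: 0.992
grasp_force: 0.0
```

Emit:
{"method": "jog_arm", "body": {"series": [[[-31, -33.5, 0, 0, 0, 0, 85], [-31, -33.5, 0, 0, 0, 0, 85], [-31, -33.5, 0, 0, 0, 0, 85], [-31, -33.5, 0, 0, 0, 0, 85], [-31, -33.5, 0, 0, 0, 0, 85], [-31, -33.5, 0, 0, 0, 0, 85], [0, 0, 0, 0, 0, -0.12, 85], [0, 0, 0, 0, 0, -0.12, 85], [0, 0, 0, 0, 0, -0.117, 85], [0, 0, 0, 0, 0, 0, 85]]]}}

```text
time_s: 2.1
eef_pos: [0.4714, -0.1581, 0.2308]
eef_rot: [-0.0, 0.022, 1.0, 0.0]
wrist_force: [0.4, -0.6, -0.9]
opening: 0.997
grasp_force: 0.0
```

Run:
```python
from h import *
c=snap('wrist','w0'); print(c['xyz'],c['rotation'],c['fx'])
cv2.imwrite('pics/w0b.png',cv2.resize(c['frame'],(800,600)))
from scipy.spatial.transform import Rotation as Ro
o=ctrl.get_obs(); print(o['eef_pos'],o['wrist_force'],o['torque'],o['opening'],o['time_s']);print(Ro.from_quat(np.roll(o['eef_rot'],-1)).as_matrix().round(4))
```

```text
[ 0.38723765 -0.1545277   0.3732491 ] [0.11836152 0.71259468 0.68207147 0.11392055] 314.88906222375186
[ 0.47149726 -0.1579642   0.23090727] [-0.69197745 -0.67747692 -0.47343224] [ 0.01700549 -0.03181368  0.03681667] 0.9932479437641489 2.15
[[-9.989e-01  4.740e-02 -7.000e-04]
 [ 4.740e-02  9.989e-01  4.000e-04]
 [ 7.000e-04  4.000e-04 -1.000e+00]]
```

View pics/w0b.png

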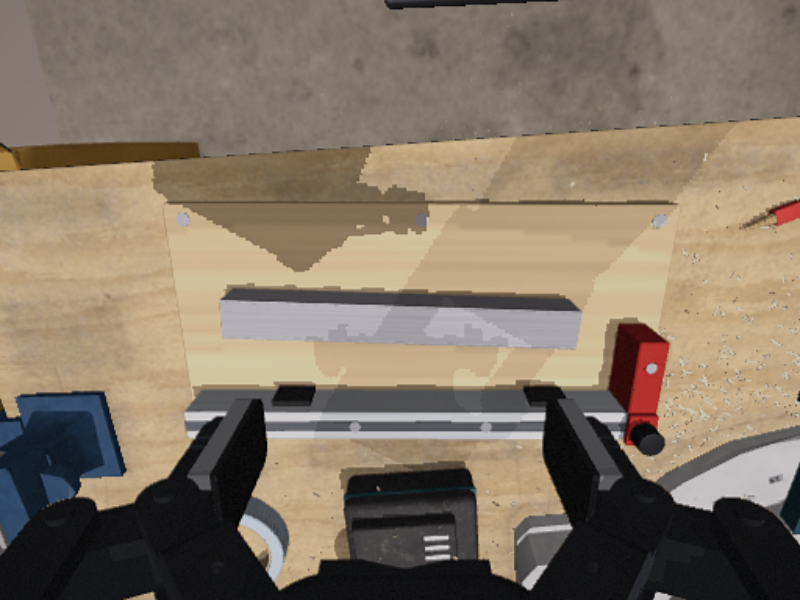

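The wrist view (800x600) shows the fence's top front edge (187,411)–(617,411), the bar top corners (222,338), (579,349), (579,310), (221,301) and the board's near edge (164,203)–(677,204). The stop's top-left edge is (640,341)–(628,415).

Run:
```python
from h import *
c=dict(np.load('pics/w0.npz'))
for n,x,y,z in [('fR',187,411,.048),('fL',617,411,.048),('brdR',164,203,.012),('brdL',677,204,.012),('padR',294,405,.03),('stopN',640,341,.052),('stopF',628,415,.052),('b fr',222,338,.042),('b fl',579,349,.042),('b nl',579,310,.042),('b nr',221,301,.042)]:
    u,v=(x+.5)/1.5625-.5,(y+.5)/1.5625-.5; print(n,pt(c,u,v,z).round(4),pt(c,u,v).round(4))
```

```text
fR [ 0.5789 -0.3271  0.048 ] [ 0.5801 -0.3282  0.046 ]
fL [ 0.5933 -0.0021  0.048 ] [ 0.5939 -0.0017  0.047 ]
brdR [ 0.4278 -0.3307  0.012 ] [ 0.4279 -0.3308  0.0117]
brdL [0.4449 0.0417 0.012 ] [0.4452 0.0429 0.0098]
padR [ 0.5879 -0.2508  0.03  ] [ 0.583  -0.2484  0.0384]
stopN [0.5343 0.0068 0.052 ] [0.5364 0.0092 0.0474]
stopF [0.5946 0.0046 0.052 ] [0.5945 0.0045 0.0522]
b fr [ 0.5231 -0.2934  0.042 ] [ 0.5359 -0.3066  0.0106]
b fl [ 0.5433 -0.0323  0.042 ] [ 0.5575 -0.0213  0.012 ]
b nl [ 0.5127 -0.0345  0.042 ] [ 0.5132 -0.034   0.0407]
b nr [ 0.4947 -0.2895  0.042 ] [ 0.4946 -0.2894  0.0422]
```

Emit:
{"method": "jog_arm", "body": {"series": [[[0, 0, 30, 0, 0, 0, 60], [0, 0, 40, 0, 0, 0, 60], [0, 0, 40, 0, 0, 0, 60], [0, 0, 40, 0, 0, 0, 60], [0, 0, 25, 0, 0, 0, 60], [0, 0, 15, 0, 0, 0, 60], [0, 0, 10, 0, 0, 0, 60], [0, 0, 8, 0, 0, 0, 60], [0, 0, 7, 0, 0, 0, 60], [0, 0, 0, 0, 0, 0, 60]]]}}

```text
time_s: 3.15
eef_pos: [0.4716, -0.1579, 0.016]
eef_rot: [-0.0, 0.023, 1.0, 0.0]
wrist_force: [-0.8, 0.7, -0.4]
opening: 0.697
grasp_force: 0.0
```

Run:
```python
from h import *
c=snap('wrist','w1')
cv2.imwrite('pics/w1b.png',cv2.resize(c['frame'],(800,600)))
from scipy.spatial.transform import Rotation as Ro
o=ctrl.get_obs(); print(o['eef_pos'],o['wrist_force'],o['torque'],o['opening'],o['time_s']);print(Ro.from_quat(np.roll(o['eef_rot'],-1)).as_matrix().round(4))
```

```text
[ 0.47186767 -0.15812071  0.01644309] [-0.26407517  0.18077388 -1.04729934] [0.00831442 0.0116831  0.00554976] 0.7018226736097245 3.2
[[-9.99e-01  4.52e-02  1.00e-04]
 [ 4.52e-02  9.99e-01 -1.00e-04]
 [-1.00e-04 -1.00e-04 -1.00e+00]]
```

View pics/w1b.png

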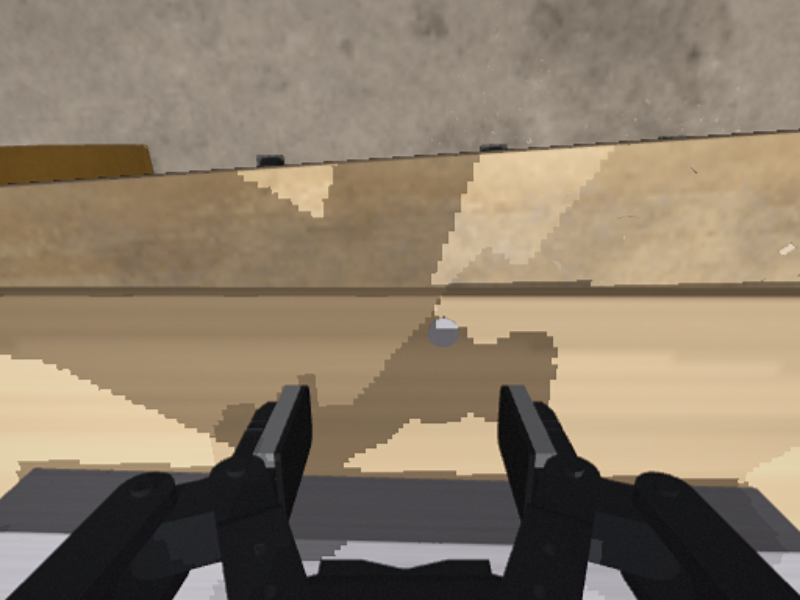

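The wrist view shows both fingers (tips near (300,390) and (510,390)) free above the board, with the bar's dark near face beyond them at rows 480–540. Next I push with both fingers.

Emit:
{"method": "jog_arm", "body": {"series": [[[-6, 0, 0, 0, 0, 0, 60], [-6, 0, 0, 0, 0, 0, 60], [-6, 0, 0, 0, 0, 0, 60], [-6, 0, 0, 0, 0, 0, 60], [-6, 0, 0, 0, 0, 0, 60], [-6, 0, 0, 0, 0, 0, 60], [-6, 0, 0, 0, 0, 0, 60], [-6, 0, 0, 0, 0, 0, 60], [-4, 0, 0, 0, 0, 0, 60], [-2, 0, 0, 0, 0, 0, 60]]]}}

```text
time_s: 4.2
eef_pos: [0.5261, -0.1605, 0.0163]
eef_rot: [0.0, 0.022, 1.0, -0.0]
wrist_force: [-1.3, -0.1, 1.3]
opening: 0.703
grasp_force: 0.9
```

```bash
cat >> h.py <<'E'
def st():
    o=ctrl.get_obs(); print(o['eef_pos'].round(4),o['wrist_force'].round(2),o['torque'].round(2),round(o['opening'],2),o['time_s'])
E
python3 - <<'E'
from h import *
st(); c=snap('top','t1'); st()
im=c['frame'][185:270,240:392]; cv2.imwrite('pics/c1.png',cv2.resize(im,None,fx=5,fy=5,interpolation=cv2.INTER_CUBIC))
E
```

```text
[ 0.5261 -0.1605  0.0163] [-1.34 -0.14  1.25] [-0.05  0.28 -0.09] 0.7 4.2
[ 0.5262 -0.1605  0.0163] [-0.32  0.09 -0.24] [0.01 0.02 0.05] 0.7 4.25
```

View pics/c1.png

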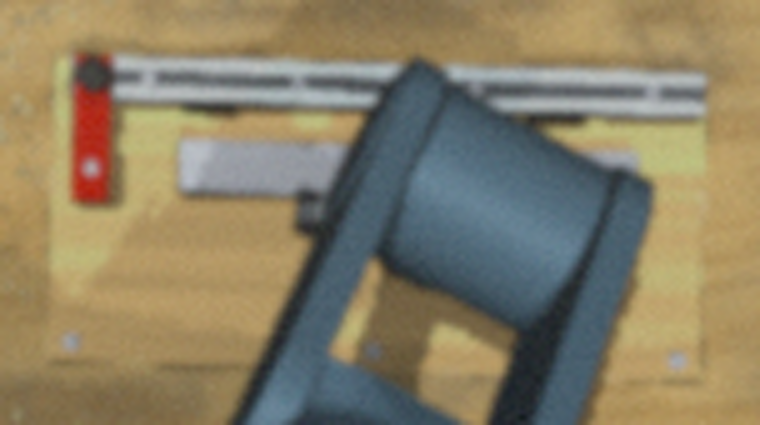

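The bar is now nearly parallel: its back-left corner is at (180,140) and its back-right at (637,152), about 14–15 mm from the pads. I'll creep in.

Emit:
{"method": "jog_arm", "body": {"series": [[[-3, 0, 0, 0, 0, 0, 60], [-3, 0, 0, 0, 0, 0, 60], [-2, 0, 0, 0, 0, 0, 60], [-1, 0, 0, 0, 0, 0, 60], [-0.5, 0, 0, 0, 0, 0, 60], [-0.5, 0, 0, 0, 0, 0, 60], [-0.5, 0, 0, 0, 0, 0, 60], [-0.5, 0, 0, 0, 0, 0, 60], [-0.5, 0, 0, 0, 0, 0, 60], [-0.5, 0, 0, 0, 0, 0, 60]]]}}

```text
time_s: 5.25
eef_pos: [0.5377, -0.161, 0.0163]
eef_rot: [-0.0, 0.022, 1.0, 0.0]
wrist_force: [-1.3, -0.6, 0.7]
opening: 0.701
grasp_force: 0.7
```

Emit:
{"method": "jog_arm", "body": {"series": [[[-0.3, 0, 0, 0, 0, 0, 60], [-0.2, 0, 0, 0, 0, 0, 60], [-0.3, 0, 0, 0, 0, 0, 60], [-0.2, 0, 0, 0, 0, 0, 60], [-0.3, 0, 0, 0, 0, 0, 60], [-0.2, 0, 0, 0, 0, 0, 60], [0, 0, 0, 0, 0, 0, 60], [0, 0, 0, 0, 0, 0, 60], [0, 0, 0, 0, 0, 0, 60], [0, 0, 0, 0, 0, 0, 60]]]}}

```text
time_s: 6.25
eef_pos: [0.5392, -0.1611, 0.0163]
eef_rot: [0.0, 0.022, 1.0, -0.0]
wrist_force: [-1.8, -0.0, -0.7]
opening: 0.706
grasp_force: 0.5
```

Emit:
{"method": "jog_arm", "body": {"series": [[[-0.2, 0, 0, 0, 0, 0, 60], [-0.2, 0, 0, 0, 0, 0, 60], [-0.2, 0, 0, 0, 0, 0, 60], [-0.2, 0, 0, 0, 0, 0, 60], [-0.2, 0, 0, 0, 0, 0, 60], [0, 0, 0, 0, 0, 0, 60], [0, 0, 0, 0, 0, 0, 60], [0, 0, 0, 0, 0, 0, 60], [0, 0, 0, 0, 0, 0, 60], [0, 0, 0, 0, 0, 0, 60]]]}}

```text
time_s: 7.25
eef_pos: [0.5402, -0.1611, 0.0163]
eef_rot: [0.0, 0.022, 1.0, -0.0]
wrist_force: [-1.0, 0.8, -0.5]
opening: 0.7
grasp_force: 0.6
```

Emit:
{"method": "jog_arm", "body": {"series": [[[-0.2, 0, 0, 0, 0, 0, 60], [-0.2, 0, 0, 0, 0, 0, 60], [-0.2, 0, 0, 0, 0, 0, 60], [-0.2, 0, 0, 0, 0, 0, 60], [-0.2, 0, 0, 0, 0, 0, 60], [0, 0, 0, 0, 0, 0, 60], [0, 0, 0, 0, 0, 0, 60], [0, 0, 0, 0, 0, 0, 60], [0, 0, 0, 0, 0, 0, 60], [0, 0, 0, 0, 0, 0, 60]]]}}

```text
time_s: 8.25
eef_pos: [0.5412, -0.1612, 0.0163]
eef_rot: [0.0, 0.022, 1.0, -0.0]
wrist_force: [-1.5, 1.1, 0.4]
opening: 0.703
grasp_force: 0.7
```

Run:
```python
from h import *
c=snap('top','t2'); st()
# gap profile: near left of the bar, green-tinted board between bar back edge and pad
im=c['frame'][185:270,240:392]; cv2.imwrite('pics/c2.png',cv2.resize(im,None,fx=5,fy=5,interpolation=cv2.INTER_CUBIC))
```

```text
[ 0.5412 -0.1612  0.0163] [-1.22  0.62  1.52] [-0.01  0.18 -0.01] 0.7 8.3
```

View pics/c2.png

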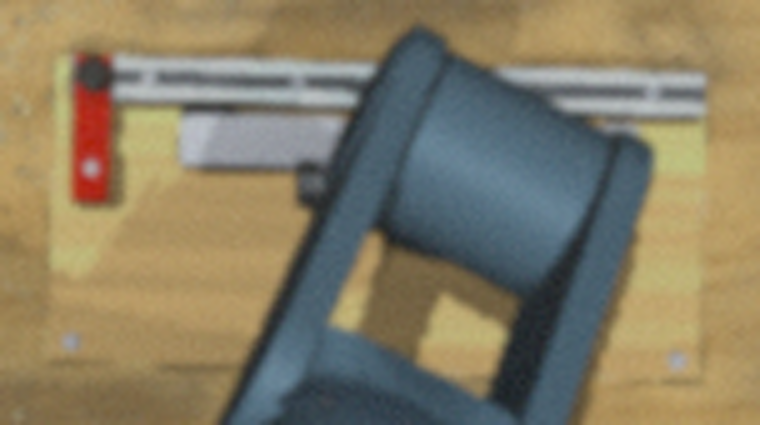

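The bar's left back edge (182,112) now almost covers the left pad, leaving about 1–2 mm. I'll keep creeping.

Emit:
{"method": "jog_arm", "body": {"series": [[[-0.2, 0, 0, 0, 0, 0, 60], [-0.2, 0, 0, 0, 0, 0, 60], [-0.2, 0, 0, 0, 0, 0, 60], [-0.2, 0, 0, 0, 0, 0, 60], [-0.2, 0, 0, 0, 0, 0, 60], [0, 0, 0, 0, 0, 0, 60], [0, 0, 0, 0, 0, 0, 60], [0, 0, 0, 0, 0, 0, 60], [0, 0, 0, 0, 0, 0, 60], [0, 0, 0, 0, 0, 0, 60]]]}}

```text
time_s: 9.3
eef_pos: [0.5422, -0.1612, 0.0163]
eef_rot: [-0.0, 0.022, 1.0, -0.0]
wrist_force: [-2.7, -0.5, 0.1]
opening: 0.704
grasp_force: 0.9
```

Emit:
{"method": "jog_arm", "body": {"series": [[[-0.2, 0, 0, 0, 0, 0, 60], [-0.2, 0, 0, 0, 0, 0, 60], [-0.2, 0, 0, 0, 0, 0, 60], [-0.2, 0, 0, 0, 0, 0, 60], [0, 0, 0, 0, 0, 0, 60], [0, 0, 0, 0, 0, 0, 60], [0, 0, 0, 0, 0, 0, 60], [0, 0, 0, 0, 0, 0, 60], [0, 0, 0, 0, 0, 0, 60], [0, 0, 0, 0, 0, 0, 60]]]}}

```text
time_s: 10.3
eef_pos: [0.5423, -0.1611, 0.0161]
eef_rot: [-0.001, 0.022, 1.0, 0.0]
wrist_force: [-5.3, -0.6, 2.6]
opening: 0.706
grasp_force: 2.7
```

Emit:
{"method": "jog_arm", "body": {"series": [[[-0.2, 0, 0, 0, 0, 0, 60], [-0.2, 0, 0, 0, 0, 0, 60], [-0.2, 0, 0, 0, 0, 0, 60], [-0.2, 0, 0, 0, 0, 0, 60], [0, 0, 0, 0, 0, 0, 60], [0, 0, 0, 0, 0, 0, 60], [0, 0, 0, 0, 0, 0, 60], [0, 0, 0, 0, 0, 0, 60], [0, 0, 0, 0, 0, 0, 60], [0, 0, 0, 0, 0, 0, 60]]]}}

```text
time_s: 11.3
eef_pos: [0.5423, -0.1611, 0.0159]
eef_rot: [-0.002, 0.023, 1.0, 0.0]
wrist_force: [-8.2, -0.3, 3.4]
opening: 0.706
grasp_force: 4.0
```

Run:
```python
from h import *
from scipy.spatial.transform import Rotation as Ro
st(); o=ctrl.get_obs(); print(Ro.from_quat(np.roll(o['eef_rot'],-1)).as_matrix().round(4)); print(o['q'])
```

```text
[ 0.5423 -0.1611  0.0159] [-8.17 -0.27  3.4 ] [-0.22  1.22 -0.29] 0.71 11.3
[[-9.99e-01  4.50e-02 -3.00e-03]
 [ 4.50e-02  9.99e-01  7.00e-04]
 [ 3.10e-03  5.00e-04 -1.00e+00]]
[-4.98061045e-01  4.49006254e-01  1.75497496e+00 -1.05269417e-03
  9.40615196e-01 -2.02322310e+00]
```

Emit:
{"method": "jog_arm", "body": {"series": [[[1, 0, 0, 0, 0, 0, 60], [1, 0, 0, 0, 0, 0, 60], [2, 0, 0, 0, 0, 0, 60], [6, 0, 0, 0, 0, 0, 60], [10, 0, 0, 0, 0, 0, 60], [10, 0, 0, 0, 0, 0, 60], [0, 0, -25, 0, 0, 0, 0], [0, 0, -30, 0, 0, 0, 0], [0, 0, -30, 0, 0, 0, 0], [0, 0, 0, 0, 0, 0, 0]]]}}

```text
time_s: 12.3
eef_pos: [0.5159, -0.1614, 0.1057]
eef_rot: [0.004, 0.022, 1.0, -0.002]
wrist_force: [-0.7, 0.2, 0.8]
opening: 0.023
grasp_force: 0.0
```

Run:
```python
from h import *
st(); c=snap('wrist','w2')
cv2.imwrite('pics/w2b.png',cv2.resize(c['frame'],(800,600)))
t=dict(np.load('pics/t0.npz'))
for u,v in [(410,185),(420,200),(440,190),(408,205),(440,205),(425,180)]: print(pt(t,u,v).round(3))
```

```text
[ 0.5159 -0.1614  0.1057] [-0.74  0.24  0.78] [ 0.04 -0.03 -0.07] 0.02 12.3
[ 0.646 -0.428  0.008]
[ 0.597 -0.43   0.085]
[ 0.622 -0.482  0.095]
[ 0.588 -0.42   0.01 ]
[ 0.597 -0.587 -0.193]
[ 0.65  -0.441  0.099]
```

View pics/w2b.png

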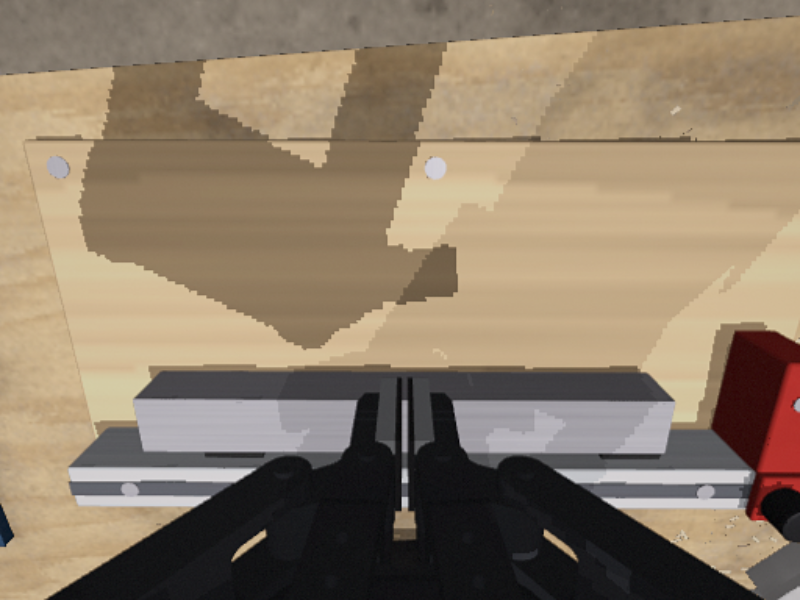

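The bar lies flush on both pads (slivers of pad at (235,455) and (630,457)). Its right end is at (136,399)/(143,455), its left end at (673,402)/(668,455), and the closed fingertips span x≈355–455.

Run:
```python
from h import *
c=dict(np.load('pics/w2.npz'))
for n,x,y,z in [('Rn',136,399,.042),('Rf',143,455,.042),('Ln',673,402,.042),('Lf',668,455,.042),('stopF',759,472,.052),('tipL',378,380,.106),('tipR',432,380,.106),('finL',360,400,.106),('finR',450,400,.106),('fR',70,466,.048),('fL',750,471,.048)]:
    u,v=(x+.5)/1.5625-.5,(y+.5)/1.5625-.5; print(n,pt(c,u,v,z).round(4),pt(c,u,v).round(4))
```

```text
Rn [ 0.5466 -0.2911  0.042 ] [ 0.547  -0.2916  0.0412]
Rf [ 0.5782 -0.2948  0.042 ] [ 0.5815 -0.2978  0.0374]
Ln [ 0.559  -0.0356  0.042 ] [ 0.5586 -0.036   0.0427]
Lf [ 0.5892 -0.0339  0.042 ] [ 0.5932 -0.0308  0.0368]
stopF [0.593  0.0047 0.052 ] [0.5943 0.006  0.0504]
tipL [ 0.5068 -0.1696  0.106 ] [ 0.5525 -0.177   0.0213]
tipR [ 0.5076 -0.1521  0.106 ] [ 0.5534 -0.1491  0.0218]
finL [ 0.5139 -0.1759  0.106 ] [ 0.5078 -0.1745  0.1165]
finR [ 0.5152 -0.1464  0.106 ] [ 0.5095 -0.1472  0.1155]
fR [ 0.5788 -0.3279  0.048 ] [ 0.5804 -0.3298  0.0458]
fL [0.5955 0.0036 0.048 ] [0.5959 0.0039 0.0476]
```

Emit:
{"method": "jog_arm", "body": {"series": [[[-8, -30, 0, 0, 0, 0, 0], [-10, -38, 0, 0, 0, 0, 0], [-10, -38, 0, 0, 0, 0, 0], [-10, -38, 0, 0, 0, 0, 0], [-10, -38, 0, 0, 0, 0, 0], [0, 0, 0, 0, 0, 0, 0], [0, 0, 25, 0, 0, 0, 0], [0, 0, 25, 0, 0, 0, 0], [0, 0, 10, 0, 0, 0, 0], [0, 0, 0, 0, 0, 0, 0]]]}}

```text
time_s: 13.35
eef_pos: [0.5516, -0.3419, 0.0384]
eef_rot: [-0.002, 0.022, 1.0, 0.002]
wrist_force: [0.8, 0.2, -0.4]
opening: 0.002
grasp_force: 0.0
```

Run:
```python
from h import *
from scipy.spatial.transform import Rotation as Ro
st(); o=ctrl.get_obs(); print(Ro.from_quat(np.roll(o['eef_rot'],-1)).as_matrix().round(4))
```

```text
[ 0.5516 -0.3419  0.0384] [ 0.81  0.24 -0.38] [ 0.03  0.01 -0.04] 0.0 13.35
[[-0.999   0.0446 -0.0042]
 [ 0.0446  0.999   0.0039]
 [ 0.0044  0.0037 -1.    ]]
```

Emit:
{"method": "jog_arm", "body": {"series": [[[-3, 0, 5, 0, 0, 0, 0], [-3, 0, 5, 0, 0, 0, 0], [0, 0, 5, 0, 0, 0, 0], [0, 0, 4, 0, 0, 0, 0], [0, 6, 0, 0, 0, 0, 0], [0, 6, 0, 0, 0, 0, 0], [0, 6, 0, 0, 0, 0, 0], [0, 5, 0, 0, 0, 0, 0], [0, 0, 0, 0, 0, 0, 0], [0, 0, 0, 0, 0, 0, 0]]]}}

```text
time_s: 14.35
eef_pos: [0.5608, -0.3211, 0.0225]
eef_rot: [0.0, 0.022, 1.0, -0.0]
wrist_force: [-1.1, 0.2, -0.5]
opening: 0.002
grasp_force: 0.0
```

Emit:
{"method": "jog_arm", "body": {"series": [[[0, 4, 0, 0, 0, 0, 0], [0, 4, 0, 0, 0, 0, 0], [0, 4, 0, 0, 0, 0, 0], [0, 4, 0, 0, 0, 0, 0], [0, 4, 0, 0, 0, 0, 0], [0, 4, 0, 0, 0, 0, 0], [0, 4, 0, 0, 0, 0, 0], [0, 4, 0, 0, 0, 0, 0], [0, 4, 0, 0, 0, 0, 0], [0, 2, 0, 0, 0, 0, 0]]]}}

```text
time_s: 15.35
eef_pos: [0.5624, -0.2828, 0.0223]
eef_rot: [-0.0, 0.022, 1.0, 0.0]
wrist_force: [0.2, -0.5, -0.3]
opening: 0.003
grasp_force: 0.7
```

Run:
```python
from h import *
st(); c=snap('top','t3')
im=c['frame'][185:270,240:392]; cv2.imwrite('pics/c3.png',cv2.resize(im,None,fx=5,fy=5,interpolation=cv2.INTER_CUBIC))
```

```text
[ 0.5624 -0.2828  0.0223] [ 0.24 -0.53 -0.31] [-0.19 -0.01 -0.01] 0.0 15.35
```

View pics/c3.png

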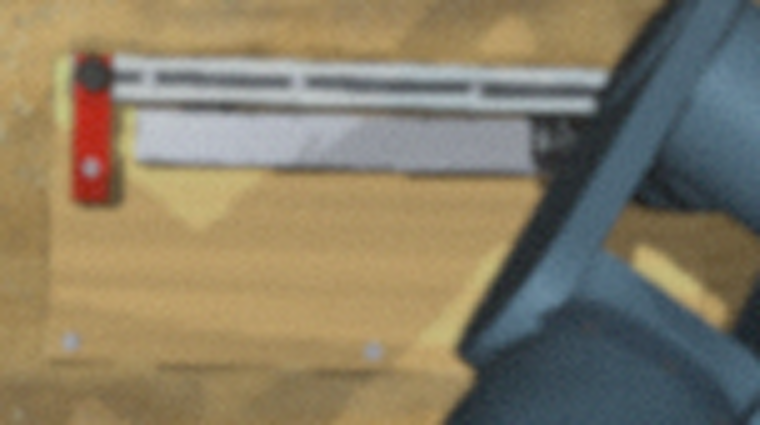

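The bar has slid with its left end at (135,135); the stop's face is at x≈111, so about 13 mm remains.

Emit:
{"method": "jog_arm", "body": {"series": [[[0, 2.5, 0, 0, 0, 0, 0], [0, 2.5, 0, 0, 0, 0, 0], [0, 2, 0, 0, 0, 0, 0], [0, 1, 0, 0, 0, 0, 0], [0, 0.5, 0, 0, 0, 0, 0], [0, 0.5, 0, 0, 0, 0, 0], [0, 0.5, 0, 0, 0, 0, 0], [0, 0.3, 0, 0, 0, 0, 0], [0, 0.3, 0, 0, 0, 0, 0], [0, 0.2, 0, 0, 0, 0, 0]]]}}

```text
time_s: 16.4
eef_pos: [0.5628, -0.273, 0.0223]
eef_rot: [0.0, 0.022, 1.0, -0.0]
wrist_force: [-0.9, -1.5, -0.1]
opening: -0.0
grasp_force: 0.8
```

Emit:
{"method": "jog_arm", "body": {"series": [[[0, 0.2, 0, 0, 0, 0, 0], [0, 0.2, 0, 0, 0, 0, 0], [0, 0.2, 0, 0, 0, 0, 0], [0, 0.2, 0, 0, 0, 0, 0], [0, 0.2, 0, 0, 0, 0, 0], [0, 0, 0, 0, 0, 0, 0], [0, 0, 0, 0, 0, 0, 0], [0, 0, 0, 0, 0, 0, 0], [0, 0, 0, 0, 0, 0, 0], [0, 0, 0, 0, 0, 0, 0]]]}}

```text
time_s: 17.4
eef_pos: [0.5628, -0.2719, 0.0223]
eef_rot: [-0.0, 0.022, 1.0, 0.0]
wrist_force: [0.6, -1.8, 0.7]
opening: -0.004
grasp_force: 0.7
```

Emit:
{"method": "jog_arm", "body": {"series": [[[0, 0.2, 0, 0, 0, 0, 0], [0, 0.2, 0, 0, 0, 0, 0], [0, 0.2, 0, 0, 0, 0, 0], [0, 0.2, 0, 0, 0, 0, 0], [0, 0.2, 0, 0, 0, 0, 0], [0, 0, 0, 0, 0, 0, 0], [0, 0, 0, 0, 0, 0, 0], [0, 0, 0, 0, 0, 0, 0], [0, 0, 0, 0, 0, 0, 0], [0, 0, 0, 0, 0, 0, 0]]]}}

```text
time_s: 18.4
eef_pos: [0.5629, -0.271, 0.0223]
eef_rot: [-0.0, 0.022, 1.0, 0.0]
wrist_force: [-0.4, -1.1, 0.7]
opening: -0.0
grasp_force: 0.8
```

Emit:
{"method": "jog_arm", "body": {"series": [[[0, 0.2, 0, 0, 0, 0, 0], [0, 0.2, 0, 0, 0, 0, 0], [0, 0.2, 0, 0, 0, 0, 0], [0, 0.2, 0, 0, 0, 0, 0], [0, 0.2, 0, 0, 0, 0, 0], [0, 0, 0, 0, 0, 0, 0], [0, 0, 0, 0, 0, 0, 0], [0, 0, 0, 0, 0, 0, 0], [0, 0, 0, 0, 0, 0, 0], [0, 0, 0, 0, 0, 0, 0]]]}}

```text
time_s: 19.4
eef_pos: [0.5629, -0.2699, 0.0223]
eef_rot: [0.0, 0.022, 1.0, 0.0]
wrist_force: [-0.3, -1.2, 0.6]
opening: -0.004
grasp_force: 0.7
```

Emit:
{"method": "jog_arm", "body": {"series": [[[0, 0.2, 0, 0, 0, 0, 0], [0, 0.2, 0, 0, 0, 0, 0], [0, 0.2, 0, 0, 0, 0, 0], [0, 0.2, 0, 0, 0, 0, 0], [0, 0.2, 0, 0, 0, 0, 0], [0, 0, 0, 0, 0, 0, 0], [0, 0, 0, 0, 0, 0, 0], [0, 0, 0, 0, 0, 0, 0], [0, 0, 0, 0, 0, 0, 0], [0, 0, 0, 0, 0, 0, 0]]]}}

```text
time_s: 20.4
eef_pos: [0.563, -0.2689, 0.0223]
eef_rot: [-0.0, 0.022, 1.0, 0.0]
wrist_force: [-0.2, -1.8, 1.2]
opening: 0.004
grasp_force: 0.7
```

Emit:
{"method": "jog_arm", "body": {"series": [[[0, 0.2, 0, 0, 0, 0, 0], [0, 0.2, 0, 0, 0, 0, 0], [0, 0.2, 0, 0, 0, 0, 0], [0, 0.2, 0, 0, 0, 0, 0], [0, 0.2, 0, 0, 0, 0, 0], [0, 0, 0, 0, 0, 0, 0], [0, 0, 0, 0, 0, 0, 0], [0, 0, 0, 0, 0, 0, 0], [0, 0, 0, 0, 0, 0, 0], [0, 0, 0, 0, 0, 0, 0]]]}}

```text
time_s: 21.4
eef_pos: [0.563, -0.2681, 0.0223]
eef_rot: [0.0, 0.022, 1.0, -0.0]
wrist_force: [-0.9, -4.0, -0.1]
opening: -0.003
grasp_force: 1.8
```

Emit:
{"method": "jog_arm", "body": {"series": [[[0, 0.2, 0, 0, 0, 0, 0], [0, 0.2, 0, 0, 0, 0, 0], [0, 0.2, 0, 0, 0, 0, 0], [0, 0.2, 0, 0, 0, 0, 0], [0, 0.2, 0, 0, 0, 0, 0], [0, 0, 0, 0, 0, 0, 0], [0, 0, 0, 0, 0, 0, 0], [0, 0, 0, 0, 0, 0, 0], [0, 0, 0, 0, 0, 0, 0], [0, 0, 0, 0, 0, 0, 0]]]}}

```text
time_s: 22.4
eef_pos: [0.5631, -0.2681, 0.0224]
eef_rot: [0.0, 0.022, 1.0, -0.001]
wrist_force: [-0.1, -7.3, -1.9]
opening: 0.001
grasp_force: 3.6
```

Emit:
{"method": "jog_arm", "body": {"series": [[[0, -0.5, 0, 0, 0, 0, 0], [0, -0.5, 0, 0, 0, 0, 0], [0, -1, 0, 0, 0, 0, 0], [0, -2, 0, 0, 0, 0, 0], [0, -6, 0, 0, 0, 0, 0], [0, -6, 0, 0, 0, 0, 0], [0, -6, -10, 0, 0, 0, 0], [0, 0, -35, 0, 0, 0, 0], [0, 0, -40, 0, 0, 0, 0], [0, 0, 0, 0, 0, 0, 0]]]}}

```text
time_s: 23.4
eef_pos: [0.5657, -0.2922, 0.1148]
eef_rot: [0.005, 0.023, 1.0, -0.004]
wrist_force: [0.6, 0.3, -0.2]
opening: 0.003
grasp_force: 0.0
```

Emit:
{"method": "jog_arm", "body": {"series": [[[14, 32, 0, 0, 0, 0, 0], [14, 32, 0, 0, 0, 0, 0], [14, 32, 0, 0, 0, 0, 0], [14, 32, 0, 0, 0, 0, 0], [14, 32, 0, 0, 0, 0, 0], [0, 0, 0, 0, 0, 0, 0], [0, 0, 0, 0, 0, 0, 0], [0, 0, 0, 0, 0, 0, 0], [0, 0, 0, 0, 0, 0, 0], [0, 0, 0, 0, 0, 0, 0]]]}}

```text
time_s: 24.4
eef_pos: [0.4996, -0.1269, 0.1073]
eef_rot: [0.0, 0.023, 1.0, -0.0]
wrist_force: [0.2, 0.6, -0.5]
opening: -0.001
grasp_force: 0.0
```

Run:
```python
from h import *
st(); c=snap('wrist','w3')
cv2.imwrite('pics/w3b.png',cv2.resize(c['frame'],(800,600)))
```

```text
[ 0.4996 -0.1269  0.1073] [ 0.17  0.56 -0.51] [ 0.02  0.02 -0.01] -0.0 24.4
```

View pics/w3b.png

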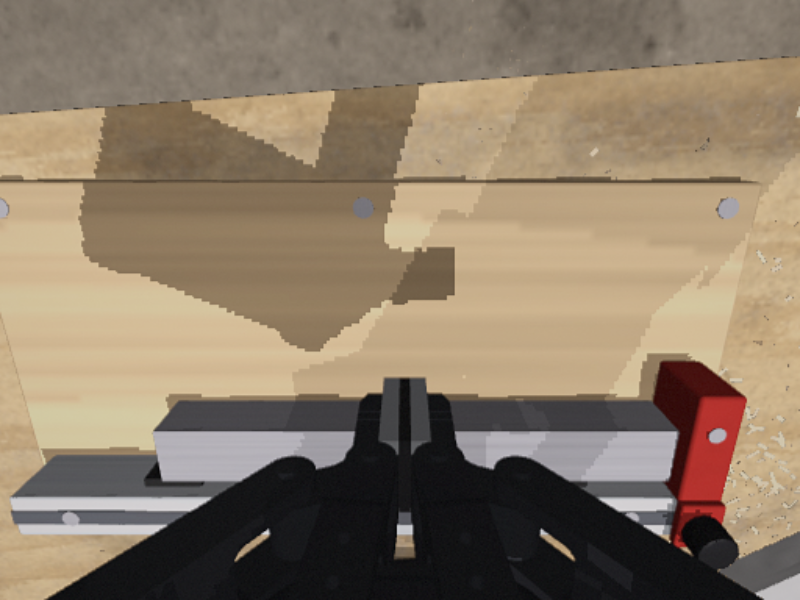

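The bar sits with its left end on the red stop at (678,440), parallel to the fence, with the tool before its middle. I'll descend and approach for the press.

Emit:
{"method": "jog_arm", "body": {"series": [[[0, 2, 30, 0, 0, 0, 0], [0, 2, 30, 0, 0, 0, 0], [0, 0, 15, 0, 0, 0, 0], [0, 0, 10, 0, 0, 0, 0], [-6, 0, 0, 0, 0, 0, 0], [-8, 0, 0, 0, 0, 0, 0], [-8, 0, 0, 0, 0, 0, 0], [-8, 0, 0, 0, 0, 0, 0], [-4, 0, 0, 0, 0, 0, 0], [-2, 0, 0, 0, 0, 0, 0]]]}}

```text
time_s: 25.45
eef_pos: [0.5363, -0.1237, 0.0227]
eef_rot: [0.0, 0.022, 1.0, -0.0]
wrist_force: [1.4, 0.0, 0.3]
opening: 0.003
grasp_force: 0.0
```

Emit:
{"method": "jog_arm", "body": {"series": [[[-0.6, 0, 0, 0, 0, 0, 0], [-0.6, 0, 0, 0, 0, 0, 0], [-0.6, 0, 0, 0, 0, 0, 0], [-0.5, 0, 0, 0, 0, 0, 0], [-0.5, 0, 0, 0, 0, 0, 0], [-0.4, 0, 0, 0, 0, 0, 0], [-0.4, 0, 0, 0, 0, 0, 0], [-0.3, 0, 0, 0, 0, 0, 0], [-0.3, 0, 0, 0, 0, 0, 0], [0, 0, 0, 0, 0, 0, 0]]]}}

```text
time_s: 26.45
eef_pos: [0.5397, -0.1238, 0.0223]
eef_rot: [0.0, 0.022, 1.0, -0.0]
wrist_force: [-0.1, -1.1, -0.0]
opening: -0.001
grasp_force: 0.0
```

Emit:
{"method": "jog_arm", "body": {"series": [[[-0.4, 0, 0, 0, 0, 0, 0], [-0.4, 0, 0, 0, 0, 0, 0], [-0.4, 0, 0, 0, 0, 0, 0], [-0.3, 0, 0, 0, 0, 0, 0], [-0.3, 0, 0, 0, 0, 0, 0], [-0.2, 0, 0, 0, 0, 0, 0], [-0.2, 0, 0, 0, 0, 0, 0], [-0.2, 0, 0, 0, 0, 0, 0], [-0.2, 0, 0, 0, 0, 0, 0], [0, 0, 0, 0, 0, 0, 0]]]}}

```text
time_s: 27.45
eef_pos: [0.5423, -0.1239, 0.0223]
eef_rot: [0.0, 0.022, 1.0, -0.0]
wrist_force: [0.7, 0.7, -0.6]
opening: -0.0
grasp_force: 0.0
```

Emit:
{"method": "jog_arm", "body": {"series": [[[-0.3, 0, 0, 0, 0, 0, 0], [-0.3, 0, 0, 0, 0, 0, 0], [-0.3, 0, 0, 0, 0, 0, 0], [-0.2, 0, 0, 0, 0, 0, 0], [-0.2, 0, 0, 0, 0, 0, 0], [-0.2, 0, 0, 0, 0, 0, 0], [0, 0, 0, 0, 0, 0, 0], [0, 0, 0, 0, 0, 0, 0], [0, 0, 0, 0, 0, 0, 0], [0, 0, 0, 0, 0, 0, 0]]]}}

```text
time_s: 28.45
eef_pos: [0.5437, -0.124, 0.0223]
eef_rot: [0.0, 0.022, 1.0, -0.0]
wrist_force: [0.2, -0.1, 0.2]
opening: 0.001
grasp_force: 0.0
```

Emit:
{"method": "jog_arm", "body": {"series": [[[-0.3, 0, 0, 0, 0, 0, 0], [-0.3, 0, 0, 0, 0, 0, 0], [-0.3, 0, 0, 0, 0, 0, 0], [-0.2, 0, 0, 0, 0, 0, 0], [-0.2, 0, 0, 0, 0, 0, 0], [-0.2, 0, 0, 0, 0, 0, 0], [0, 0, 0, 0, 0, 0, 0], [0, 0, 0, 0, 0, 0, 0], [0, 0, 0, 0, 0, 0, 0], [0, 0, 0, 0, 0, 0, 0]]]}}

```text
time_s: 29.45
eef_pos: [0.5442, -0.1238, 0.022]
eef_rot: [-0.001, 0.022, 1.0, 0.0]
wrist_force: [-6.0, -0.4, 3.3]
opening: 0.001
grasp_force: 3.0
```

Emit:
{"method": "jog_arm", "body": {"series": [[[-0.4, 0, 0, 0, 0, 0, 0], [-0.4, 0, 0, 0, 0, 0, 0], [-0.4, 0, 0, 0, 0, 0, 0], [-0.4, 0, 0, 0, 0, 0, 0], [-0.2, 0, 0, 0, 0, 0, 0], [0, 0, 0, 0, 0, 0, 0], [0, 0, 0, 0, 0, 0, 0], [0, 0, 0, 0, 0, 0, 0], [0, 0, 0, 0, 0, 0, 0], [0, 0, 0, 0, 0, 0, 0]]]}}

```text
time_s: 30.45
eef_pos: [0.5441, -0.1236, 0.0214]
eef_rot: [-0.003, 0.022, 1.0, 0.001]
wrist_force: [-11.5, -0.5, 5.4]
opening: 0.002
grasp_force: 5.7
```

Emit:
{"method": "jog_arm", "body": {"series": [[[-0.4, 0, 0, 0, 0, 0, 0], [-0.4, 0, 0, 0, 0, 0, 0], [-0.3, 0, 0, 0, 0, 0, 0], [0, 0, 0, 0, 0, 0, 0], [0, 0, 0, 0, 0, 0, 0], [0, 0, 0, 0, 0, 0, 0], [0, 0, 0, 0, 0, 0, 0], [0, 0, 0, 0, 0, 0, 0], [0, 0, 0, 0, 0, 0, 0], [0, 0, 0, 0, 0, 0, 0]]]}}

```text
time_s: 31.45
eef_pos: [0.5441, -0.1234, 0.0211]
eef_rot: [-0.004, 0.022, 1.0, 0.001]
wrist_force: [-15.7, -1.4, 7.4]
opening: 0.002
grasp_force: 7.4
```

15.7 N held. Now I release gently and lift clear.

Emit:
{"method": "jog_arm", "body": {"series": [[[0.7, 0, 0, 0, 0, 0, 0], [0.7, 0, 0, 0, 0, 0, 0], [0.7, 0, 0, 0, 0, 0, 0], [0.7, 0, 0, 0, 0, 0, 0], [0.7, 0, 0, 0, 0, 0, 0], [0.7, 0, 0, 0, 0, 0, 0], [1, 0, 0, 0, 0, 0, 0], [4, 0, 0, 0, 0, 0, 0], [8, 0, 0, 0, 0, 0, 0], [10, 0, 0, 0, 0, 0, 0]]]}}

```text
time_s: 32.45
eef_pos: [0.5208, -0.1231, 0.0226]
eef_rot: [0.001, 0.022, 1.0, -0.0]
wrist_force: [-0.5, 0.0, -0.3]
opening: 0.001
grasp_force: 0.0
```

Emit:
{"method": "jog_arm", "body": {"series": [[[10, 0, 0, 0, 0, 0, 0], [6, 0, -20, 0, 0, 0, 0], [0, 0, -30, 0, 0, 0, 0], [0, 0, -30, 0, 0, 0, 0], [0, 0, -20, 0, 0, 0, 0], [0, 0, 0, 0, 0, 0, 0], [0, 0, 0, 0, 0, 0, 0], [0, 0, 0, 0, 0, 0, 0], [0, 0, 0, 0, 0, 0, 0], [0, 0, 0, 0, 0, 0, 0]]]}}

```text
time_s: 33.45
eef_pos: [0.5043, -0.1219, 0.1212]
eef_rot: [-0.001, 0.022, 1.0, 0.0]
wrist_force: [0.3, -0.2, -1.2]
opening: -0.0
grasp_force: 0.0
```

Run:
```python
from h import *
st(); c=snap('wrist','w4')
cv2.imwrite('pics/w4b.png',cv2.resize(c['frame'],(800,600)))
```

```text
[ 0.5043 -0.1219  0.1212] [ 0.27 -0.19 -1.16] [-0.    0.02 -0.05] -0.0 33.45
```

View pics/w4b.png

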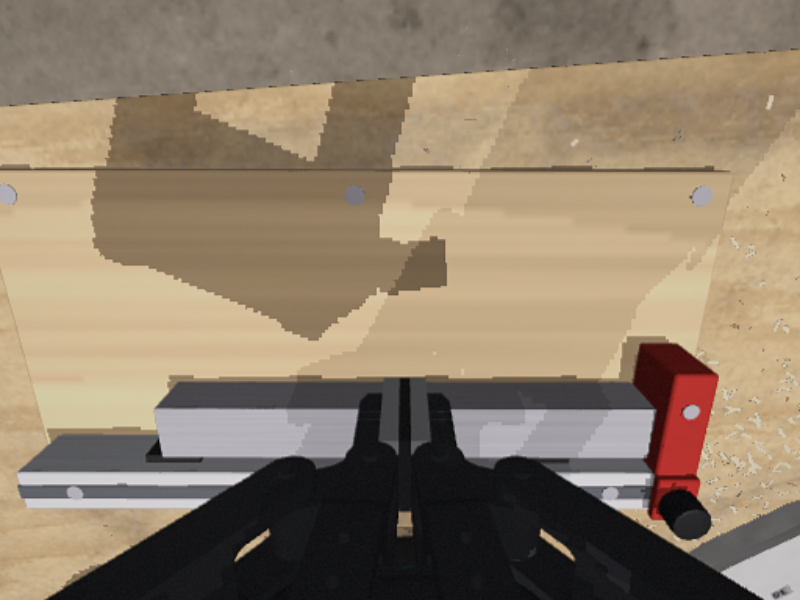

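The bar lies parallel against the fence pads, with its left end at the stop (655,430), and the tool is clear of everything. I'll hand in.

```bash
python3 -c "
from bench import ctrl
print(ctrl.hand_in())"
```

```text
the job is handed in; nothing more can be done
None
```

The job is handed in (no verdict was returned): the bar lies flat against both pads and the stop after a press of about 15.7 N at its middle, the arm is clear, and about 34 of the 67 s were used.

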